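Push the label plate out over the ledge's end

TASK

Without gripping or lifting it, push the longer of the two label plates along its lane with your fingertips until about 30 mm of it sticks out past the open end of the wooden ledge, so that the next worker can take it by its edge. Leave it lying flat on the ledge and square to the ledge's end, clear your hand, and leave the short plate and everything else where they are.

Things in the scene. Friction and masses are not known exactly. Their poses are not given: they have to be found in the camera images.
- ledge: The ledge: a fixed wooden block, 186 mm wide (its x), 300 mm long (its y); its flat top is 40 mm above its origin, the centre of its underside. Three dark steel rails along y, 6 mm wide, 8 mm above the flat top, at x = -90, 0 and +90 mm, leave two lanes 84 mm wide centred on x = -45 and +45 mm. Its y axis points along the lanes to the open end (y = +150 mm).
- open_end (a point): Middle of the top edge of the ledge's open end (the end farther from the robot), level with the flat top; axes as the ledge's (y points outward over the open end, z up). A plate can slide out over this end.
- stop_end (a point): Middle of the ledge's closed end (y = -150 mm in the ledge's frame), level with the flat top. A steel stop bar, 8 mm thick along y and 8 mm above the flat top, closes both lanes there.
- long_plate: The long label plate: plain aluminium, loose, 60 mm wide (its x), 130 mm long (its y), 6 mm thick, 0.10 to 0.18 kg, four small holes marked at its corners; it lies flat in either lane, a little askew. Origin at the centre of its underside; its y points roughly towards the open end.
- long_plate_front (a point): Middle of the long plate's leading end face (the end towards the open end), half-way through its thickness: 65 mm along y and 3 mm up from the plate's origin.
- short_plate: The short label plate: same make, 60x85x6 mm, loose, lies flat in the other lane. To be left alone. Origin at the centre of its underside.
- small_transformer: Bystander, loose: small yellow-taped transformer, 29x44x26 mm high, standing on the worktop in front of the ledge (on the robot's side). Origin at the centre of its underside.
- toroid_coil: Bystander, loose: ring-shaped wound coil lying flat, 40x46x12 mm, on the worktop behind the ledge. Origin at the centre of its underside.
- coffee_mug: Bystander, loose: mug 80 mm across, 94 mm high, to the right. Origin at the centre of its underside.
- resistor_box: Bystander, loose: grey instrument box with two knobs, 64x114x62 mm high, to the right of the ledge. Origin at the centre of its underside.
- wire_reel: Bystander, loose: reel of wire, 54 mm across, 36 mm high, standing to the left. Origin at the centre of its underside.
- tall_transformer: Bystander, loose: yellow-taped transformer, 29x65x29 mm high, standing at the far left. Origin at the centre of its underside.
Not all that is in view belongs to the job. What is shaped like the long_plate but orange is not meant.

How it is judged:
By the outcome, as a careful person would: the job done as asked, in the order asked, and still so for the second after the job is handed in, with the robot touching nothing.
It also fails if it takes over 38 s, if anything falls off the work surface, if the arm or the gripper's body presses on something with over 40 N, if the wrist force passes 120 N, or if a joint passes its speed limit or range.

ROBOT

A 7-joint arm with a two-finger parallel gripper is mounted at the origin on a cart in front of the work surface, level with it; the furniture and walls round the work are solid. World frame = base frame: x ahead of the robot, y to its left, z up, the work surface at z = 0. Lengths are in mm, angles in rad, forces in N, time in s.
With the tool pointing down it reaches from about 425 to 875 mm from the base axis. Payload 4.7 kg.
Tool frame: the origin (TCP) lies on the mounting face of the last link; the fingertips stand 182 mm ahead of it and the grasp point (between the pads) lies 164 mm ahead of it; z points along the fingers, x is the direction in which the jaws open and shut, and the axes are right-handed (so a half turn about z gives the same grasp; the last joint's range is limited). The gripper opens to 87 mm and grips with 3 to 60 N. Pads are 19 mm wide; open, the fingers measure 117 mm over their backs; the gripper's body (75 mm by 190 mm) begins 51 mm behind the grasp point.
Start: joints at [1.212, 0.321, -0.07, 1.45, 0.023, 1.371, -0.057], TCP at [236.73, -605.364, 404.787] pointing down, gripper open.
Joint ranges: [-2.86, 2.86], [-0.3, 2.09], [-1.38, 1.24], [0.06, 2.45], [-1.56, 4.7], [0.09, 2.05], [-2.69, 2.69]. Speed limits (rad/s): [2.57, 2.57, 3.14, 3.14, 3.14, 3.14, 3.14].

INTERFACE

Orientations are given as [roll, pitch, yaw] about the fixed x, y, z axes, in that order (R = Rz(yaw) Ry(pitch) Rx(roll)).
In Python, from workcell import * gives the robot as it stands.
- The arm moves only by the tool send_rows, never from a script. Its argument "steps" is a list of rows, each an object of numbers: "fingers": the opening in per cent of the stroke, from 0 (shut) to 100 (fully open); "x", "y", "z": the shift along the tool's x, y, z normalised to -1 to 1, where 1 is 500 mm; "yaw": the turn about the tool's z normalised to -1 to 1, where 1 is pi rad. A call has 1 to 20 rows; each row shifts and turns the commanded pose from where the row before left it, along the tool's axes as they then stand; what a row does not reach is not made up. A row lasts 1/10 s, in which the tool goes at most 50 mm and 8.59 degrees, less where a joint would pass 70% of its speed; a pose out of reach is approached as far as the arm can. A call with a number of a shift or a turn outside -1 to 1 is refused whole. A call with a gripper value outside its range is refused whole. The fingers move at their own pace and stop on an object; the grip force is fixed at half the most. Time passes only in rows, so rows that do not move let the fingers close. It gives the time, the measured TCP pose, the force and the opening at its end, in the units of the state.
- read_state(): the state, without advancing time (a new reading comes with each control period).
- camera(name): name is "scene" or "top"; returns a dict with "frame" (480x640x3 uint8, blue, green, red), "K" (3x3 intrinsics, pixels), "T" (4x4, takes a point from camera to world coordinates). Camera axes: x right, y down, z forward; pixel columns grow to the right and rows downward; lengths in mm; the calibration is good to about 2 mm. A picture is of the moment at which its call begins. There is no depth.
- sign_off(): hands the job in, once; it reports no verdict.
The state is a dict: "time": time; "joint_pos": joint angles; "dq": joint speeds; "tau": joint torques, N m; "ee_pos": TCP position; "eef_rot": TCP orientation; "wrist_force": force on the tool from outside, world axes, zero at the start; "ft_torque": the same for the moment, N m; "width": finger opening in mm.
Only numpy, scipy, OpenCV 4.12 (cv2) and the standard library are available. Lean on these libraries where they do the work, as an engineer would, in place of code of your own. Each camera call takes 0.05 s, during which the arm holds its last target.

## Working session

There is one attempt and no reset: what is moved stays moved. The work goes in short steps, Python scripts to look and compute and a tool call to move; the robot and the scene stay as the last step left them, time stands still between calls to the robot, and variables do not carry over. Pictures are saved under pics/ and viewed, and the job is handed in when it is done.

Besides the shell and the picture viewer there is one more tool, called after ">>>" as name(argument=value, ...) on one line, values as JSON. send_rows: Moves the arm, as the interface text tells. Scaled input: -1 to 1 covers 500 mm each way for a shift and pi rad each way for a turn. Its arguments: {"type":"object","properties":{"steps":{"type":"array","items":{"type":"object","properties":{"fingers":{"type":"number"},"x":{"type":"number"},"y":{"type":"number"},"z":{"type":"number"},"yaw":{"type":"number"}}}}},"required":["steps"]}

```bash
mkdir -p pics
python3 - <<'E'
from workcell import *
import cv2
s=read_state(); print({k:s[k] for k in('time','ee_pos','eef_rot','width','wrist_force')})
for n in('scene','top'):
    c=camera(n); cv2.imwrite(f'pics/{n}0.png',c['frame']); print(n,c['K'],c['T'])
E
```

```text
{'time': 0.0, 'ee_pos': array([ 236.63922607, -605.168135  ,  403.64635873]), 'eef_rot': array([ 3.14147269e+00,  1.94224191e-03, -1.19795796e+00]), 'width': 86.81208842874665, 'wrist_force': array([0.35367514, 0.08181351, 0.6665962 ])}
scene [[532.42385596   0.         313.41286869]
 [  0.         532.42385596 238.59937331]
 [  0.           0.           1.        ]] [[-8.85136948e-01 -2.97072264e-01  3.58162887e-01  9.95953183e+01]
 [-4.65316448e-01  5.71070818e-01 -6.76283021e-01  5.04909753e+02]
 [-3.63144489e-03 -7.65262172e-01 -6.43708491e-01  7.79797419e+02]
 [ 0.00000000e+00  0.00000000e+00  0.00000000e+00  1.00000000e+00]]
top [[436.06418414   0.         316.37881429]
 [  0.         436.06418414 239.21915197]
 [  0.           0.           1.        ]] [[-1.00223283e-02 -9.95652773e-01  9.26018860e-02  4.15574853e+02]
 [-9.99774070e-01  1.17134711e-02  1.77370689e-02 -2.42110924e+02]
 [-1.87446514e-02 -9.24031977e-02 -9.95545221e-01  9.47873578e+02]
 [ 0.00000000e+00  0.00000000e+00  0.00000000e+00  1.00000000e+00]]
```

View pics/scene0.png

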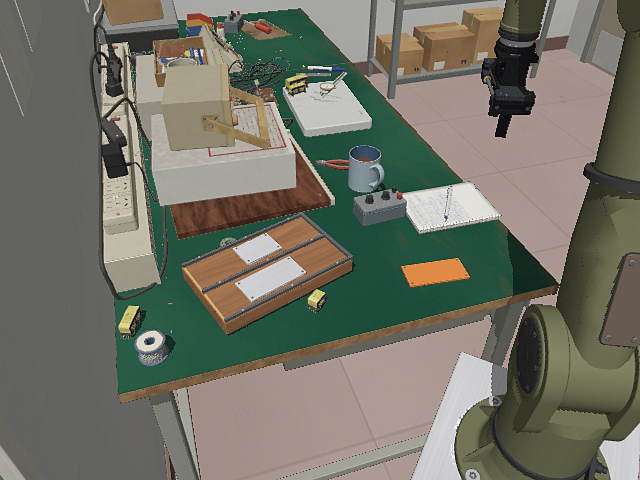

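View pics/top0.png

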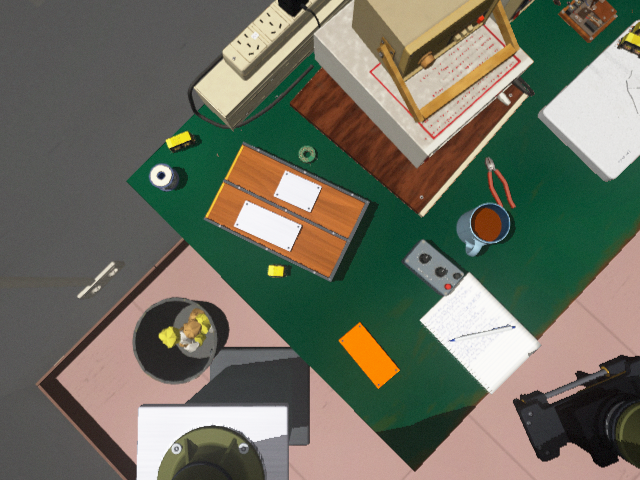

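The long plate is at about (268,225) in the top view, in the lane nearer the robot. The short plate is at (298,191). The open end is on the left (yellow edge, about (225,182)), and the stop is at about (350,240). Next I'll measure these.

```bash
cat > h.py <<'E'
import numpy as np, cv2
from workcell import *
def ray(c,uv,z):
    K,T=np.array(c['K']),np.array(c['T'])
    d=T[:3,:3]@np.linalg.solve(K,[uv[0],uv[1],1]); o=T[:3,3]
    return o+d*(z-o[2])/d[2]
def proj(c,p):
    K,T=np.array(c['K']),np.array(c['T'])
    q=K@(T[:3,:3].T@(np.array(p)-T[:3,3])); return q[:2]/q[2]
def plates(c,roi,z=46):
    f=c['frame']; hsv=cv2.cvtColor(f,cv2.COLOR_BGR2HSV)
    m=((hsv[...,1]<50)&(hsv[...,2]>170)).astype(np.uint8)*255
    k=np.zeros_like(m); x0,y0,x1,y1=roi; k[y0:y1,x0:x1]=255; m&=k
    m=cv2.morphologyEx(m,cv2.MORPH_CLOSE,np.ones((3,3)))
    out=[]
    for ct in cv2.findContours(m,cv2.RETR_EXTERNAL,cv2.CHAIN_APPROX_NONE)[0]:
        if cv2.contourArea(ct)<300: continue
        w=np.array([ray(c,p,z)[:2] for p in ct[:,0]+0.0],np.float32)
        r=cv2.minAreaRect(w); b=cv2.boxPoints(r)
        e=[b[1]-b[0],b[2]-b[1]]; l=max(e,key=np.linalg.norm)
        out.append((np.round(r[0],1),np.round(sorted(r[1]),1),round(float(np.degrees(np.arctan2(l[1],l[0])))%180,1)))
    return out
E
python3 - <<'E'
from h import *
c=camera('top'); print(plates(c,(200,140,375,285)))
s=camera('scene'); print(plates(s,(180,210,355,335)))
for n,q,(x0,y0,x1,y1),k in(('t',c,(195,135,375,285),4),('s',s,(175,205,360,335),4)):
    cv2.imwrite(f'pics/{n}1.png',cv2.resize(q['frame'][y0:y1,x0:x1],None,fx=k,fy=k,interpolation=cv2.INTER_CUBIC))
E
```

```text
[(array([ 530.1, -123.6]), array([ 60.8, 129.9]), 65.3), (array([ 602.2, -186.7]), array([60.5, 85. ]), 65.1)]
[(array([ 526.6, -121.6]), array([ 63. , 130.5]), 65.1), (array([ 598.9, -184.4]), array([64. , 86.1]), 65.2)]
```

View pics/t1.png

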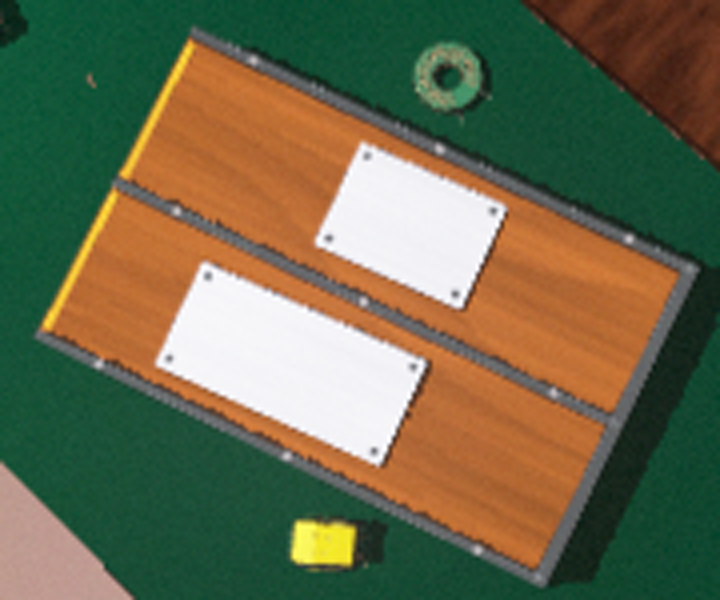

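View pics/s1.png

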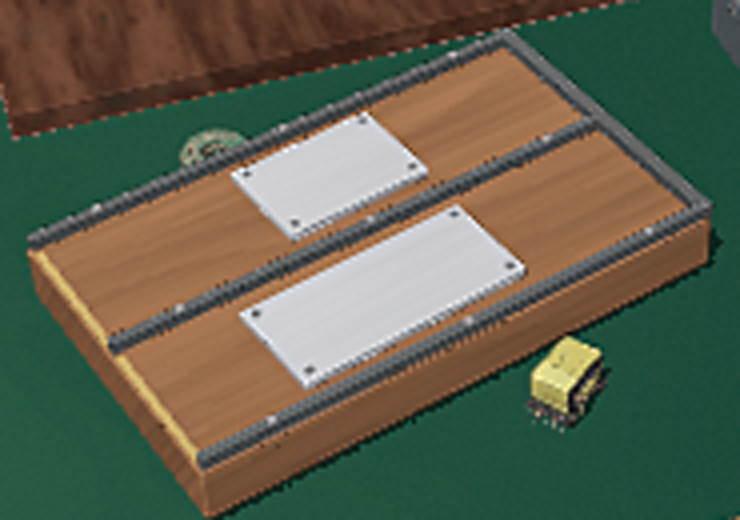

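Run:
```python
from h import *
c=camera('top');s=camera('scene')
P={}
for n,q,o,pts in(('top',c,(195,135),[(192,30),(38,336),(543,584),(699,266)]),('scene',s,(175,205),[(29,237),(201,461),(713,206),(508,29)])):
    w=np.array([ray(q,((u+.5)/4-.5+o[0],(v+.5)/4-.5+o[1]),48)[:2] for u,v in pts])
    a,b,d,e=w
    ang=lambda v:round(np.degrees(np.arctan2(v[1],v[0])),2)
    print(n,w.round(1).tolist(),'sides',[round(np.linalg.norm(v),1) for v in(a-b,d-e,a-e,b-d)],'ydir',ang(a-e),ang(b-d),'xdir',ang(a-b)-90,ang(e-d)-90, 'ctr',w.mean(0).round(1))
    ydir=np.radians(np.mean([ang(a-e),ang(b-d)])); y=np.array([np.cos(ydir),np.sin(ydir)]); x=np.array([y[1],-y[0]]); C=w.mean(0)
    for r in plates(q,(200,140,375,285) if n=='top' else (180,210,355,335)):
        v=r[0]-C; print('  plate in ledge',(v@x).round(1),(v@y).round(1),r)
```

```text
top [[708.2, -71.5], [545.3, 8.4], [413.6, -254.0], [577.7, -337.4]] sides [np.float64(181.4), np.float64(184.2), np.float64(296.1), np.float64(293.6)] ydir 63.87 63.33 xdir -116.13 -116.93 ctr [ 561.2 -163.6]
  plate in ledge -45.6 22.0 (array([ 530.1, -123.6]), array([ 60.8, 129.9]), 65.2)
  plate in ledge 47.0 -2.4 (array([ 602.2, -186.7]), array([60.5, 85. ]), 65.1)
scene [[706.0, -70.7], [542.6, 12.1], [408.8, -251.8], [574.4, -335.0]] sides [np.float64(183.2), np.float64(185.3), np.float64(295.2), np.float64(295.9)] ydir 63.54 63.13 xdir -116.89 -116.68 ctr [ 557.9 -161.4]
  plate in ledge -45.9 21.5 (array([ 526.6, -121.6]), array([ 63. , 130.5]), 65.1)
  plate in ledge 46.9 -2.2 (array([ 598.9, -184.4]), array([64. , 86.1]), 65.2)
```

Both views agree. The ledge's lane axis is at about 63.5° and the plate at about 65.2°. In the ledge frame the plate sits at (-45.7, +21.7), with its front at about +87, so it needs a push of about 93 mm. First I turn the tool square to the lane and set the fingers about 30 mm apart, so both tips bear on the rear face and fit inside the lane.

>>> send_rows(steps=[{"yaw": -0.0468,"fingers": 35},{"yaw": -0.0468,"fingers": 35},{"yaw": -0.0468,"fingers": 35},{"yaw": -0.0468,"fingers": 35},{"yaw": -0.0468,"fingers": 35},{"fingers": 35}])

```text
validation failed for argument at $.st...
```

```bash
cat >> h.py <<'E'
def delta(p,s=None):
    s=s or read_state(); from scipy.spatial.transform import Rotation as R
    return R.from_euler('xyz',s['eef_rot']).as_matrix().T@(np.array(p)-s['ee_pos'])
YD=np.radians(63.47); Y=np.array([np.cos(YD),np.sin(YD)]); X=np.array([Y[1],-Y[0]]); C=np.array([559.5,-162.5])
def W(x,y,z): return np.r_[C+x*X+y*Y,z]
def L(p): v=np.array(p)[:2]-C; return np.r_[v@X,v@Y]
E
python3 - <<'E'
from h import *
s=read_state(); print(s['time'],s['ee_pos'],np.degrees(s['eef_rot']),s['width'])
t=W(-45.6,-90,300); print(t,np.hypot(*t[:2]),delta(t),(delta(t)/500).round(4))
E
```

```text
0.3 [ 236.70342029 -605.31457684  404.39614723] [ 1.79996601e+02  3.32485015e-02 -6.86388031e+01] 86.90989116560148
[ 478.50168171 -222.65506989  300.        ] 527.7680736339905 [-268.23712465 -364.57583079  104.53019469] [-0.5365 -0.7292  0.2091]
```

The call was refused, so I'll resend it with every field filled in.

>>> send_rows(steps=[{"x": 0,"y": 0,"z": 0,"yaw": -0.0468,"fingers": 35},{"x": 0,"y": 0,"z": 0,"yaw": -0.0468,"fingers": 35},{"x": 0,"y": 0,"z": 0,"yaw": -0.0468,"fingers": 35},{"x": 0,"y": 0,"z": 0,"yaw": -0.0468,"fingers": 35},{"x": 0,"y": 0,"z": 0,"yaw": -0.0468,"fingers": 35},{"x": 0,"y": 0,"z": 0,"yaw": 0,"fingers": 35}])

```text
time: 0.9
ee_pos: [236.6, -605.4, 404.7]
eef_rot: [-3.141, 0.0, -0.463]
wrist_force: [-1.1, -0.1, -0.8]
width: 46.8
```

Run:
```python
from h import *
s=read_state(); print(s['time'],s['ee_pos'],np.degrees(s['eef_rot']),s['width'],s['joint_pos'])
t=W(-45.6,-90,300); print(t,np.hypot(*t[:2]),delta(t),(delta(t)/500).round(4))
```

```text
0.9 [ 236.58647491 -605.39000735  404.67059518] [-1.79992253e+02  2.84620137e-03 -2.65055413e+01] 46.78616028184612 [ 1.28749158  0.32586604 -0.16635779  1.44746512  0.05401578  1.37285884
  0.65649265]
[ 478.50168171 -222.65506989  300.        ] 527.7680736339905 [  45.68437209 -450.45494658  104.7292336 ] [ 0.0914 -0.9009  0.2095]
```

>>> send_rows(steps=[{"x": 0.0061,"y": -0.06,"z": 0.014,"yaw": 0,"fingers": 35},{"x": 0.0061,"y": -0.06,"z": 0.014,"yaw": 0,"fingers": 35},{"x": 0.0061,"y": -0.06,"z": 0.014,"yaw": 0,"fingers": 35},{"x": 0.0061,"y": -0.06,"z": 0.014,"yaw": 0,"fingers": 35},{"x": 0.0061,"y": -0.06,"z": 0.014,"yaw": 0,"fingers": 35},{"x": 0.0061,"y": -0.06,"z": 0.014,"yaw": 0,"fingers": 35},{"x": 0.0061,"y": -0.06,"z": 0.014,"yaw": 0,"fingers": 35},{"x": 0.0061,"y": -0.06,"z": 0.014,"yaw": 0,"fingers": 35},{"x": 0.0061,"y": -0.06,"z": 0.014,"yaw": 0,"fingers": 35},{"x": 0.0061,"y": -0.06,"z": 0.014,"yaw": 0,"fingers": 35},{"x": 0.0061,"y": -0.06,"z": 0.014,"yaw": 0,"fingers": 35},{"x": 0.0061,"y": -0.06,"z": 0.014,"yaw": 0,"fingers": 35},{"x": 0.0061,"y": -0.06,"z": 0.014,"yaw": 0,"fingers": 35},{"x": 0.0061,"y": -0.06,"z": 0.014,"yaw": 0,"fingers": 35},{"x": 0.0061,"y": -0.06,"z": 0.014,"yaw": 0,"fingers": 35},{"x": 0,"y": 0,"z": 0,"yaw": 0,"fingers": 35},{"x": 0,"y": 0,"z": 0,"yaw": 0,"fingers": 35}])

```text
time: 2.6
ee_pos: [478.8, -222.6, 299.7]
eef_rot: [3.141, 0.0, -0.464]
wrist_force: [0.4, -0.6, 0.9]
width: 30.7
```

Run:
```python
from h import *
s=read_state(); print(s['time'],s['ee_pos'],L(s['ee_pos']),np.degrees(s['eef_rot']),s['width'],s['wrist_force'])
t=W(-45.6,-90,240); print(t,delta(t),(delta(t)/500).round(4))
for n in('scene','top'):
    c=camera(n); cv2.imwrite(f'pics/{n}2.png',c['frame'])
```

```text
2.6 [ 478.80355271 -222.61416546  299.67859958] [-45.34818646 -89.82856716] [ 1.79981349e+02  1.12404844e-02 -2.65648400e+01] 30.70977280068936 [ 0.41923186 -0.5919511   0.9261926 ]
[ 478.50168171 -222.65506989  240.        ] [-0.24000129  0.15215917 59.67870051] [-0.0005  0.0003  0.1194]
```

View pics/scene2.png

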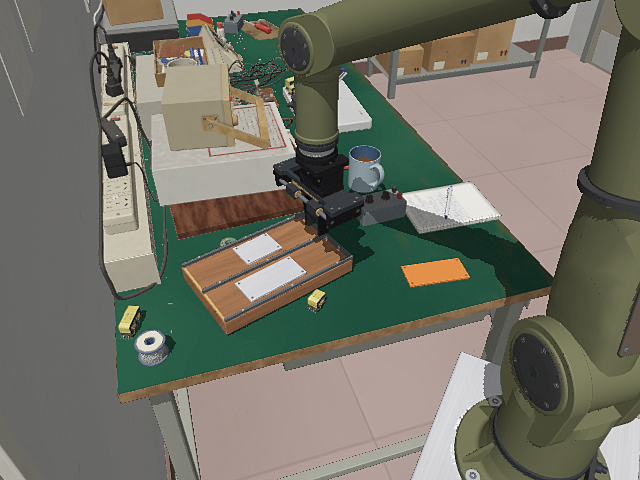

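View pics/top2.png

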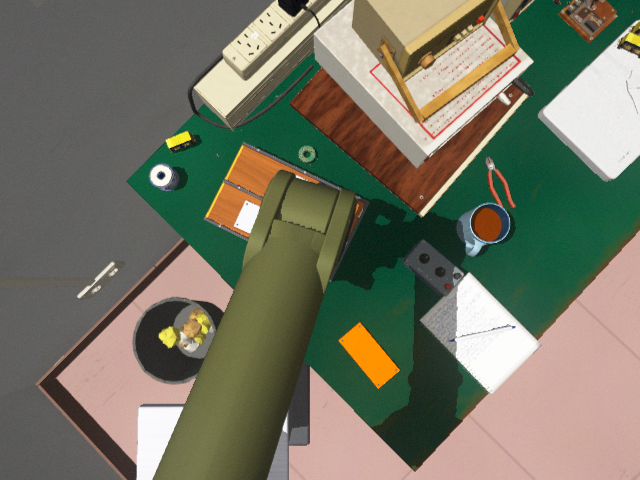

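The hand is over the lane behind the plate, with the fingertips at about (325,230) in the scene view. The scene view shows both plates clear of it. Now lowering.

>>> send_rows(steps=[{"x": 0,"y": 0,"z": 0.04,"yaw": 0,"fingers": 35},{"x": 0,"y": 0,"z": 0.04,"yaw": 0,"fingers": 35},{"x": 0,"y": 0,"z": 0.04,"yaw": 0,"fingers": 35},{"x": 0,"y": 0,"z": 0.016,"yaw": 0,"fingers": 35},{"x": 0,"y": 0,"z": 0.006,"yaw": 0,"fingers": 35},{"x": 0,"y": 0,"z": 0.004,"yaw": 0,"fingers": 35},{"x": 0,"y": 0,"z": 0,"yaw": 0,"fingers": 35}])

```text
time: 3.4
ee_pos: [478.9, -223.5, 227.5]
eef_rot: [3.141, -0.001, -0.463]
wrist_force: [-0.0, -0.4, 0.7]
width: 30.3
```

Run:
```python
from h import *
s=read_state(); print(s['time'],s['ee_pos'],L(s['ee_pos']),s['width'],s['wrist_force'])
c=camera('scene'); f=c['frame'][190:340,170:400]; cv2.imwrite('pics/s3.png',cv2.resize(f,None,fx=3.4,fy=3.4,interpolation=cv2.INTER_CUBIC))
```

```text
3.4 [ 478.85543168 -223.52368341  227.45792376] [-44.89551926 -90.61914084] 30.339661177005446 [-0.02458248 -0.42294174  0.6944397 ]
```

View pics/s3.png

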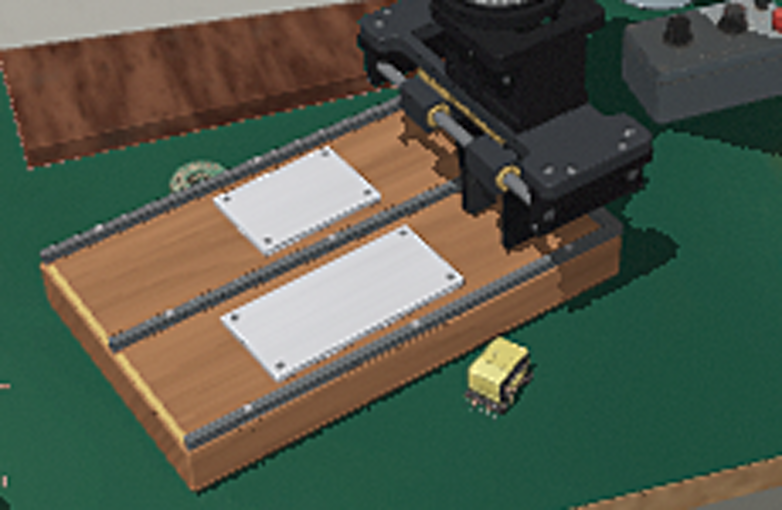

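Both fingertips are inside the long plate's lane, behind the plate, at about (485,190) and (515,235) in this crop. No contact yet. I'll lower a few more mm and watch the force.

>>> send_rows(steps=[{"x": 0,"y": 0,"z": 0.003,"yaw": 0,"fingers": 35},{"x": 0,"y": 0,"z": 0.003,"yaw": 0,"fingers": 35},{"x": 0,"y": 0,"z": 0,"yaw": 0,"fingers": 35},{"x": 0,"y": 0,"z": 0,"yaw": 0,"fingers": 35}])

```text
time: 3.85
ee_pos: [478.6, -223.1, 223.8]
eef_rot: [3.142, -0.0, -0.463]
wrist_force: [-0.3, -0.7, -0.9]
width: 30.6
```

>>> send_rows(steps=[{"x": 0,"y": -0.012,"z": 0,"yaw": 0,"fingers": 35},{"x": 0,"y": -0.012,"z": 0,"yaw": 0,"fingers": 35},{"x": 0,"y": -0.012,"z": 0,"yaw": 0,"fingers": 35},{"x": 0,"y": -0.012,"z": 0,"yaw": 0,"fingers": 35},{"x": 0,"y": -0.012,"z": 0,"yaw": 0,"fingers": 35},{"x": 0,"y": -0.006,"z": 0,"yaw": 0,"fingers": 35},{"x": 0,"y": -0.006,"z": 0,"yaw": 0,"fingers": 35},{"x": 0,"y": -0.006,"z": 0,"yaw": 0,"fingers": 35},{"x": 0,"y": -0.006,"z": 0,"yaw": 0,"fingers": 35},{"x": 0,"y": -0.006,"z": 0,"yaw": 0,"fingers": 35},{"x": 0,"y": -0.006,"z": 0,"yaw": 0,"fingers": 35},{"x": 0,"y": -0.006,"z": 0,"yaw": 0,"fingers": 35}])

```text
time: 5.05
ee_pos: [501.4, -177.3, 223.7]
eef_rot: [3.142, -0.0, -0.463]
wrist_force: [-0.1, -0.6, 0.5]
width: 30.4
```

Run:
```python
from h import *
s=read_state(); print(s['time'],s['ee_pos'],L(s['ee_pos']),s['width'],s['wrist_force'])
c=camera('scene'); print(plates(c,(180,210,355,335)));f=c['frame'][190:340,170:400]; cv2.imwrite('pics/s4.png',cv2.resize(f,None,fx=3.4,fy=3.4,interpolation=cv2.INTER_CUBIC))
```

```text
5.05 [ 501.4454005  -177.34412994  223.72335975] [-45.31111243 -39.21208751] 30.44769738537163 [-0.12398518 -0.61638824  0.51699431]
[(array([ 536.4, -108.9]), array([ 61.7, 130.3]), 63.7), (array([ 599.4, -183.3]), array([64. , 83.7]), 65.2)]
```

View pics/s4.png

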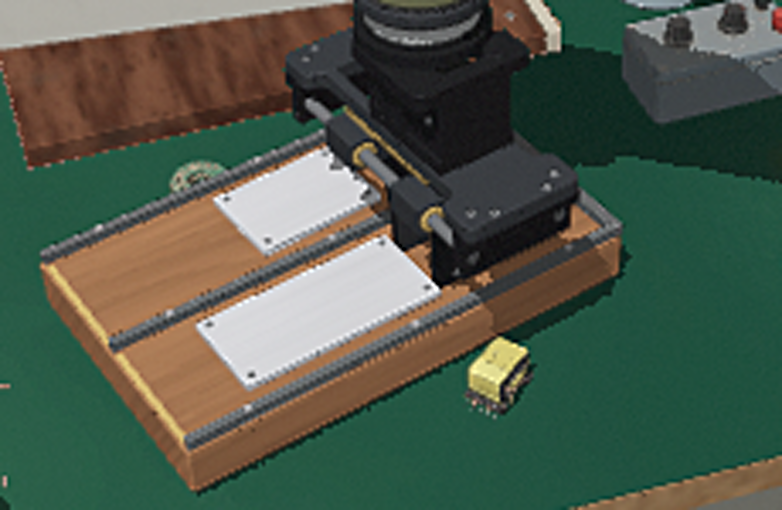

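The plate is moving and has squared up: 63.7° against 63.5° for the lane. About 77 mm remain. I'll push 66 mm and measure again.

>>> send_rows(steps=[{"x": 0,"y": -0.008,"z": 0,"yaw": 0,"fingers": 35},{"x": 0,"y": -0.008,"z": 0,"yaw": 0,"fingers": 35},{"x": 0,"y": -0.008,"z": 0,"yaw": 0,"fingers": 35},{"x": 0,"y": -0.008,"z": 0,"yaw": 0,"fingers": 35},{"x": 0,"y": -0.008,"z": 0,"yaw": 0,"fingers": 35},{"x": 0,"y": -0.008,"z": 0,"yaw": 0,"fingers": 35},{"x": 0,"y": -0.008,"z": 0,"yaw": 0,"fingers": 35},{"x": 0,"y": -0.008,"z": 0,"yaw": 0,"fingers": 35},{"x": 0,"y": -0.008,"z": 0,"yaw": 0,"fingers": 35},{"x": 0,"y": -0.008,"z": 0,"yaw": 0,"fingers": 35},{"x": 0,"y": -0.008,"z": 0,"yaw": 0,"fingers": 35},{"x": 0,"y": -0.008,"z": 0,"yaw": 0,"fingers": 35},{"x": 0,"y": -0.008,"z": 0,"yaw": 0,"fingers": 35},{"x": 0,"y": -0.008,"z": 0,"yaw": 0,"fingers": 35},{"x": 0,"y": -0.008,"z": 0,"yaw": 0,"fingers": 35},{"x": 0,"y": -0.006,"z": 0,"yaw": 0,"fingers": 35},{"x": 0,"y": -0.006,"z": 0,"yaw": 0,"fingers": 35},{"x": 0,"y": 0,"z": 0,"yaw": 0,"fingers": 35}])

```text
time: 6.9
ee_pos: [531.1, -117.8, 223.8]
eef_rot: [-3.141, -0.0, -0.462]
wrist_force: [-0.8, -1.2, -0.7]
width: 30.6
```

Run:
```python
from h import *
s=read_state(); print(s['time'],s['ee_pos'],L(s['ee_pos']),s['width'],s['wrist_force'])
c=camera('scene'); print([(p,(p[0]-[557.9,-161.4])@np.c_[X,Y]) for p in plates(c,(140,210,355,365))]);f=c['frame'][190:340,170:400]; cv2.imwrite('pics/s5.png',cv2.resize(f,None,fx=3.4,fy=3.4,interpolation=cv2.INTER_CUBIC))
```

```text
6.9 [ 531.08236149 -117.82495641  223.76031003] [-45.38011666  27.27758622] 30.609886415291655 [-0.79018039 -1.18954946 -0.74438857]
[((array([631.2, 109.1]), array([37.5, 45.4]), 131.7), array([-55.24168982, 274.7571577 ])), ((array([565.4, -49.1]), array([ 62.8, 130.4]), 63.6), array([-43.45037523, 103.82487608])), ((array([ 844.8, -112.8]), array([ 25.5, 173.9]), 136.2), array([234.98162105, 171.63102217]))]
```

View pics/s5.png

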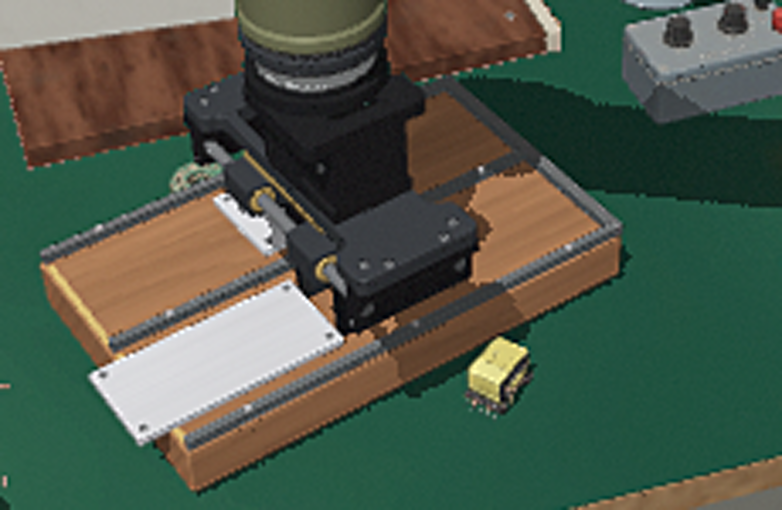

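Run:
```python
from h import *
import sys
from scipy import stats
for n,src in(('top',cv2.imread('pics/top0.png')),('scene',cv2.imread('pics/scene0.png'))):
    c=camera(n); hsv=cv2.cvtColor(src,cv2.COLOR_BGR2HSV)
    C0=np.array([561.2,-163.6]) if n=='top' else np.array([557.9,-161.4])
    m=(hsv[...,0]>19)&(hsv[...,0]<35)&(hsv[...,1]>90)&(hsv[...,2]>140)
    v,u=np.nonzero(m); 
    P=np.array([ray(c,p,40)[:2] for p in zip(u,v)])-C0; x,y=P@X,P@Y
    k=(abs(x)<85)&(abs(y-147)<12); print(n,k.sum(),'yellow y percentiles',np.percentile(y[k],[2,10,50,90,98]).round(1), np.polyfit(x[k],y[k],1))
```

```text
top 142 yellow y percentiles [145.8 146.3 147.8 149.6 149.9] [-1.59849602e-03  1.47885098e+02]
scene 97 yellow y percentiles [144.4 144.7 146.  147.3 147.7] [-3.58634653e-03  1.46011629e+02]
```

The overhang is about 19.7 mm (20.3 in the scene view, 19.1 from the top view plus the travel since). I'll push 10 mm more, then back off.

>>> send_rows(steps=[{"x": 0,"y": -0.006,"z": 0,"yaw": 0,"fingers": 35},{"x": 0,"y": -0.006,"z": 0,"yaw": 0,"fingers": 35},{"x": 0,"y": -0.005,"z": 0,"yaw": 0,"fingers": 35},{"x": 0,"y": -0.003,"z": 0,"yaw": 0,"fingers": 35},{"x": 0,"y": 0,"z": 0,"yaw": 0,"fingers": 35},{"x": 0,"y": 0,"z": 0,"yaw": 0,"fingers": 35}])

```text
time: 7.65
ee_pos: [535.4, -109.3, 223.8]
eef_rot: [-3.141, -0.0, -0.463]
wrist_force: [-0.3, -0.7, -0.1]
width: 30.4
```

Run:
```python
from h import *
s=read_state(); print(s['time'],s['ee_pos'],L(s['ee_pos']),s['width'],s['wrist_force'])
c=camera('scene'); print([(p,(p[0]-[557.9,-161.4])@np.c_[X,Y]) for p in plates(c,(160,210,355,365))])
c=camera('top'); cv2.imwrite('pics/t6.png',c['frame'])
```

```text
7.65 [ 535.40501966 -109.32003896  223.80753037] [-45.3114921   36.81772695] 30.43111480550943 [-0.29799292 -0.68966292 -0.10466715]
[((array([569.7, -40.4]), array([ 62.7, 130.2]), 63.6), array([-43.48915975, 113.52943664]))]
```

View pics/t6.png

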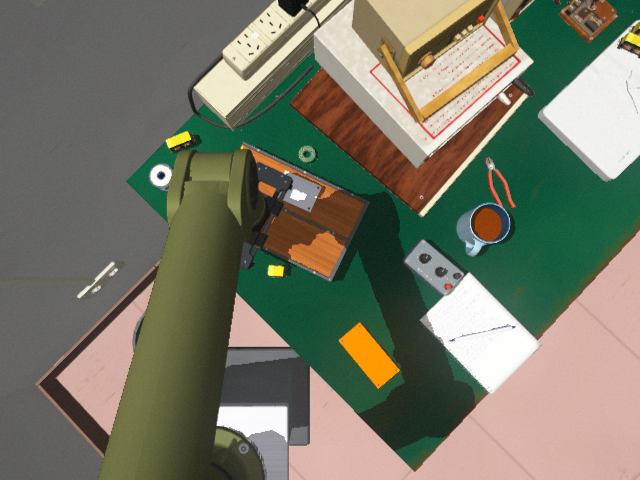

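The scene view gives a 30.0 mm overhang (113.5 + 65 − 148.5) at 63.6°. The top view is blocked by the arm. I'll back off along the lane, rise, and move away for a final check.

>>> send_rows(steps=[{"x": 0,"y": 0.006,"z": 0,"yaw": 0,"fingers": 35},{"x": 0,"y": 0.012,"z": 0,"yaw": 0,"fingers": 35},{"x": 0,"y": 0.02,"z": 0,"yaw": 0,"fingers": 35},{"x": 0,"y": 0,"z": -0.03,"yaw": 0,"fingers": 35},{"x": 0,"y": 0,"z": -0.06,"yaw": 0,"fingers": 35},{"x": 0,"y": 0,"z": -0.06,"yaw": 0,"fingers": 35},{"x": 0,"y": 0,"z": -0.06,"yaw": 0,"fingers": 35},{"x": 0,"y": 0.06,"z": -0.03,"yaw": 0,"fingers": 35},{"x": 0,"y": 0.06,"z": -0.03,"yaw": 0,"fingers": 35},{"x": 0,"y": 0.06,"z": -0.03,"yaw": 0,"fingers": 35},{"x": 0,"y": 0.06,"z": 0,"yaw": 0,"fingers": 35},{"x": 0,"y": 0.06,"z": 0,"yaw": 0,"fingers": 35},{"x": 0,"y": 0.06,"z": 0,"yaw": 0,"fingers": 35},{"x": 0,"y": 0.06,"z": 0,"yaw": 0,"fingers": 35},{"x": 0,"y": 0.06,"z": 0,"yaw": 0,"fingers": 35},{"x": 0,"y": 0.06,"z": 0,"yaw": 0,"fingers": 35},{"x": 0,"y": 0.06,"z": 0,"yaw": 0,"fingers": 35},{"x": 0,"y": 0.06,"z": 0,"yaw": 0,"fingers": 35},{"x": 0,"y": 0,"z": 0,"yaw": 0,"fingers": 35}])

```text
time: 9.65
ee_pos: [376.0, -426.1, 374.8]
eef_rot: [3.139, -0.001, -0.47]
wrist_force: [-0.9, -0.2, 0.5]
width: 29.9
```

Run:
```python
from h import *
s=read_state(); print(s['time'],s['ee_pos'],s['wrist_force'])
for n,C0,roi in(('top',[561.2,-163.6],(190,140,375,285)),('scene',[557.9,-161.4],(160,210,355,365))):
    c=camera(n); cv2.imwrite(f'pics/{n}7.png',c['frame']); print(n,[(p,((p[0]-C0)@np.c_[X,Y]).round(1)) for p in plates(c,roi)])
```

```text
9.65 [ 375.95402813 -426.08900945  374.75093683] [-0.85201078 -0.17271735  0.45951809]
top [((array([572.6, -42.2]), array([ 61. , 129.9]), 63.6), array([-44. , 113.7])), ((array([ 602.2, -186.8]), array([60.6, 85.2]), 65.1), array([47. , -2.4]))]
scene [((array([570.1, -40.8]), array([ 61.6, 129.9]), 63.7), array([-43. , 113.4])), ((array([ 598.8, -184.6]), array([64. , 86.4]), 65.2), array([47. , -2.5]))]
```

View pics/top7.png

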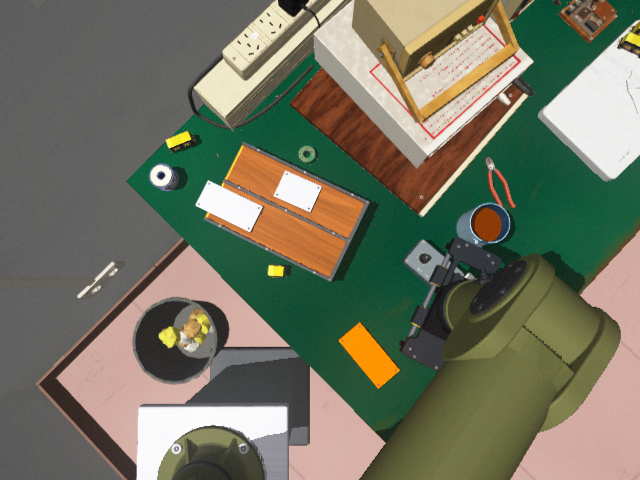

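View pics/scene7.png

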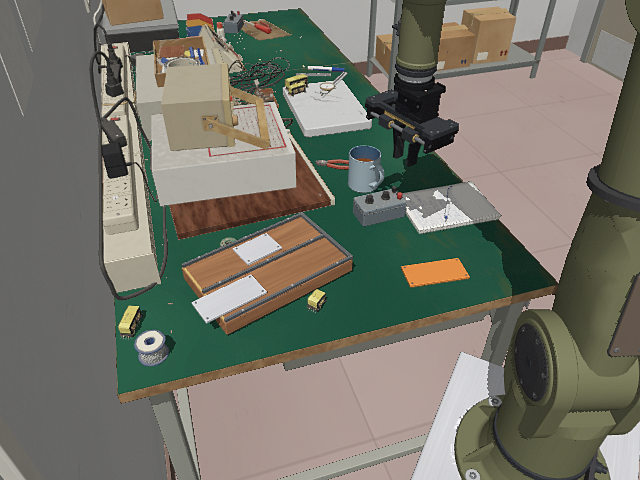

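The top view shows the long plate at (230,206) lying flat past the yellow edge. The short plate at (298,191) and the bystanders haven't moved, and the hand is clear. The overhang measures 28.5 mm (top) and 29.9 mm (scene), square to within 0.2°. Handing in.

Run:
```python
from workcell import *
print(abs(read_state()['dq']).max()); print(sign_off())
```

```text
0.0315196116012089
the job is handed in; nothing more can be done
None
```

The long plate now sticks out about 29 mm past the open end of the ledge, lying flat. I pushed it about 92 mm along its lane with two fingertips on its rear face, without gripping or lifting it. I then backed off, raised the hand and moved it well clear, and handed the job in at about 10 s.

- **Overhang:** the two cameras differ slightly, 28.5 mm from the top view and 29.9 mm from the scene view. The calibration is only good to about 2 mm.
- **Squareness:** the plate lies at 63.6–63.7° and the ledge axis at about 63.5°, so it is square to within roughly 0.2°.
- **Everything else:** the short plate measured the same before and after, to within 0.3 mm. The other objects looked unmoved in the pictures, but I didn't measure them.
- **Forces:** the wrist-force readings stayed under 2 N whenever I read them.
- **Refused call:** the first move call was refused and moved nothing. I sent it again with all the fields filled in.
- **Blocked view:** the arm hid the plate from the top camera at the end of the push, so I checked from both cameras again after moving away.

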